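Put the sink strainer away under its cover

TASK

Slide the chrome sink strainer along the cabinet floor, without picking it up, through the open side of the low white box and onto the round mark in its corner. Then lower the grey hinged cover gently until it lies fully shut on the box. Leave the tub in the other corner, the bottle and the brush where they are.

Things in the scene. Friction and masses are not known exactly. Their poses are not given: they have to be found in the camera images.
- strainer: Chrome sink strainer lying rim down on the cabinet floor: a round rim 92 mm across and 14 mm high, upright all round, then a low perforated dome to 30 mm high. About 0.15 to 0.28 kg. Too wide to be gripped across the rim; it slides on the floor. Origin: centre of its underside, on the floor.
- box: Low white box fixed to the cabinet floor; no floor of its own (z = 0 runs through). Three walls 50 mm high, 8 mm thick, fourth side open. Origin: on the floor, middle. Own +x points from the open side to the end wall (inner face at x = +80 mm), roughly world +y, within 0.25 rad; side walls' inner faces at y = +115 and -115 mm; they end at x = -88 mm, the open side.
- mark: Round mark on the cabinet floor, a thin flat dark ring 96 mm across, in one of the two corners at the box's end wall (which one varies). Its centre is 50 mm from the inner faces of the end wall and of the nearer side wall, so a strainer centred on it clears both by 4 mm. Origin: its centre.
- cover (a joint): Hinge of the grey cover, rad: 0 = lying shut on the walls (its stop), 1.57 = upright, 1.9 = fully back. Starts at 1.5 to 1.8. Stiff hinge (0.25 N m, some 2 N at the free edge): the 150 g cover stays where it is left and moves only while pushed. Hinge line parallel to the box's y axis, above the end wall, at box x = +84 mm, height 55 mm.
- cover_hinge (a point): Middle of the cover's hinge line (at mid-thickness of the cover). The cover is a flat plate 6 mm thick, 246 mm along the hinge and 170 mm from the hinge line to the free edge. Shut, it reaches from the hinge towards the box's open side, its top face 58 mm above the floor.
- cover_edge (a point): Middle of the cover's free edge, on the outer face (the face that is on top when shut, and looks away from the box's inside, towards box +x, when upright).
- tub: Bystander: low round white tub 70 mm across, 42 mm high, 0.35 kg, standing loose in the other corner of the box's end wall, 130 mm (centre to centre) from the mark. Origin: centre of its underside.
- bottle: Bystander: blue plastic bottle, 70 mm across, 190 mm high, standing loose. Origin: centre of its underside.
- brush: Bystander: bamboo dish brush 230 mm long, 40 mm high at its head, lying loose beyond the work, about along world y, bristles down. Origin: on the floor, near its mid-length.
There are look-alikes about, which are no part of the job. What is shaped like the strainer but green or purple is not meant.

How it is judged:
By the outcome, as a careful person would: the job done as asked, in the order asked, and still so for the second after the job is handed in, with the robot touching nothing.
It also fails if it takes over 58 s, if anything falls off the work surface, if the arm or the gripper's body presses on something with over 40 N, if the wrist force passes 120 N, or if a joint passes its speed limit or range.

ROBOT

A 6-joint arm with a two-finger parallel gripper is mounted at the origin on the work surface. World frame = base frame: x ahead of the robot, y to its left, z up, the work surface at z = 0. Lengths are in m, angles in rad, forces in N, time in s.
With the tool pointing down it reaches from about 0.35 to 0.775 m from the base axis. Payload 5.5 kg.
Tool frame: the origin (TCP) lies at the centre of the arm's flange, where the gripper is bolted on; the fingertips stand 173 mm ahead of it and the grasp point (between the pads) lies 155 mm ahead of it; z points along the fingers, y is the line along which they close (so a half turn about z gives the same grasp; the last joint's range is limited). The gripper opens to 85 mm and grips with 20 to 120 N. Pads are 22 mm wide; open, the fingers measure 114 mm over their backs; the gripper's body (76 mm by 85 mm) begins 54 mm behind the grasp point. The pads swing forward as they close: fully open they stand 13 mm farther back than shut.
Start: joints at [-1.28, 0.313, 0.046, 1.304, 0, 1.431], TCP at [0.24, -0.522, 0.405] pointing down, gripper open.
Joint ranges: [-2.76, 2.76], [-0.86, 1.69], [-1.03, 1.26], [-2.2, 2.34], [-1.47, 1.5], [-3.14, 3.14]. Speed limits (rad/s): [2.57, 2.57, 3.14, 3.14, 3.14, 3.14].

INTERFACE

Orientations are given as a 3x3 rotation matrix whose columns are the frame's x, y, z axes.
In Python, from workcell import ctrl gives the robot as it stands. The module is installed in compiled form; this text tells all that it offers.
- The arm moves only by the tool arm_command, never from a script. Its argument "series" is a list that holds one entry, the list of rows, each a list of 7 numbers: the finger opening in mm, from 0 to 85.4, then the shift along the tool's x, y, z in mm, then the turn, a rotation vector about the tool's x, y, z in rad. In form: [[[jaw, tx, ty, tz, rx, ry, rz], ...]]. A call has 1 to 12 rows; each row shifts and turns the commanded pose from where the row before left it, along the tool's axes as they then stand; what a row does not reach is not made up. A row lasts 1/12 s, in which the tool goes at most 41.7 mm and 7.16 degrees, less where a joint would pass 70% of its speed; a pose out of reach is approached as far as the arm can. A call is refused whole if a number of a shift passes 41.7 or a number of a turn 0.125, either way. A call with a gripper value outside its range is refused whole. The fingers move at their own pace and stop on an object; "grip_force" is the grip in N (left out, the last holds). Time passes only in rows, so rows that do not move let the fingers close. It gives the time, the measured TCP pose, the force, the opening and the grip force at its end, in the units of the state.
- ctrl.get_state(): the state, without advancing time (a new reading comes with each control period).
- ctrl.get_image(name): name is "scene" or "top" or "wrist"; returns (picture, depth): 400x640x3 uint8, red, green, blue; 400x640 float32, m along the optical axis (not along the pixel's ray), 0 where there is no reading.
- ctrl.camera_params(name): a dict with "camera_matrix" (3x3 intrinsics, pixels), "pose" (4x4, takes a point from camera to world coordinates). Camera axes: x right, y down, z forward; pixel columns grow to the right and rows downward; lengths in m; the calibration is good to about 2 mm. A picture is of the moment at which its call begins: read the wrist's pose just before it. camera_params takes no time and is no camera call; for the wrist camera it gives the pose at the moment of the call.
- ctrl.close_job(): hands the job in; it is judged then, once.
Trained networks look in the newest picture that a camera, given by its name, has taken for a name from the list of things; names that differ only in an ending like _2 or _b are one class to them, and where a whole thing is asked for, a point or a joint stands for the part that bears it (a point fixed in the world has none). Each returns a list of dicts, best first, with "p" (0 to 1); they miss things now and then, are a little off and sometimes report something else, mostly with a low value. They report only what shows in the picture. A call takes as long as a camera call. They do not tell look-alikes from the thing itself.
- ctrl.cut_out(camera, target): "mask" (400x640 bool, what is visible of it) and "rect" ([left, top, right, bottom] in pixels, round what is visible of it).
The state is a dict: "time_s": time; "joints": joint angles; "qd": joint speeds; "effort": joint torques, N m; "position": TCP position; "tool_rot": TCP orientation; "wrist_force": force on the tool from outside, world axes, zero at the start; "moment": the same for the moment, N m; "grip_width": finger opening in m; "grasp_force": force on a finger pad.
Only numpy, scipy, OpenCV 4.12 (cv2) and the standard library are available. Lean on these libraries where they do the work, as an engineer would, in place of code of your own. Each camera call takes 0.05 s, during which the arm holds its last target. There are 200 camera calls.

## Working session

There is one attempt and no reset: what is moved stays moved. The work goes in short steps, Python scripts to look and compute and a tool call to move; the robot and the scene stay as the last step left them, time stands still between calls to the robot, and variables do not carry over. Pictures are saved under pics/ and viewed, at most 10 in all, crops included, and the job is handed in when it is done.

Besides the shell and the picture viewer there is one more tool, called by a JSON object that holds its "fn" and its "kwargs". arm_command: Moves the arm, as the interface text tells. Its arguments: {"type":"object","properties":{"series":{"type":"array","items":{"type":"array","items":{"type":"array","items":{"type":"number"}}}},"grip_force":{"type":"number"}},"required":["series"]}

```bash
mkdir -p pics; cat > h.py <<'E'
import numpy as np, cv2
from workcell import ctrl
def shot(n,save=None):
    P=ctrl.camera_params(n); im,d=ctrl.get_image(n)
    if save: cv2.imwrite('pics/'+save,im[:,:,::-1])
    K=np.array(P['camera_matrix']);T=np.array(P['pose'])
    v,u=np.mgrid[:400,:640]
    c=np.stack([(u-K[0,2])/K[0,0]*d,(v-K[1,2])/K[1,1]*d,d],-1)
    w=c@T[:3,:3].T+T[:3,3]; w[d==0]=np.nan
    return im,d,w,K,T
E
python3 - <<'E'
from h import *
s=ctrl.get_state();print(s['time_s'],s['position'],s['tool_rot'])
for n in ['top','scene']:
    im,d,w,K,T=shot(n,n+'0.png')
    print(n,T.round(3).tolist())
    np.save(n+'0.npy',w)
    for t in ['strainer','box','mark','cover','tub','bottle','brush']:
        for r in ctrl.cut_out(n,t)[:4]:
            q=w[r['mask']]; 
            print(n,t,round(r['p'],2),r['rect'],np.nanmedian(q,0).round(3),np.nanmin(q,0).round(3),np.nanmax(q,0).round(3),im[r['mask']].mean(0).round())
E
```

```text
0.0 [ 0.24003684 -0.52229617  0.40378348] [[ 9.08655596e-01  4.17546064e-01 -5.40831240e-04]
 [ 4.17546339e-01 -9.08653887e-01  1.78011052e-03]
 [ 2.51849735e-04 -1.84332949e-03 -9.99998269e-01]]
top [[0.013, -0.996, 0.083, 0.458], [-1.0, -0.01, 0.028, -0.035], [-0.027, -0.083, -0.996, 1.161], [0.0, 0.0, 0.0, 1.0]]
top strainer 0.94 [393.0, 259.7, 439.1, 300.8] [ 0.367 -0.215  0.026] [ 0.323 -0.263  0.001] [ 0.412 -0.172  0.039] [87. 39. 98.]
top strainer 0.71 [425.8, 181.6, 466.5, 225.5] [ 0.542 -0.278  0.025] [ 0.498 -0.332 -0.004] [ 0.59  -0.236  0.038] [ 35. 100.  45.]
top strainer 0.67 [195.4, 127.1, 235.8, 255.7] [0.543 0.21  0.151] [0.423 0.183 0.032] [0.669 0.234 0.228] [56. 55. 51.]
top strainer 0.58 [362.8, 199.1, 398.0, 239.7] [ 0.506 -0.129  0.026] [ 0.46  -0.174 -0.003] [ 0.551 -0.086  0.038] [127. 120. 118.]
top box 0.91 [192.5, 127.3, 310.6, 256.4] [0.55  0.206 0.128] [ 0.416  0.018 -0.005] [0.716 0.3   0.228] [65. 64. 60.]
top mark 0.58 [241.8, 208.5, 281.1, 252.7] [0.482 0.137 0.002] [ 0.434  0.089 -0.005] [0.528 0.185 0.009] [104.  98.  91.]
top cover 0.73 [195.8, 1
[... 1045 characters left out ...]
 0.385 -0.217  0.02 ] [ 0.306 -0.263 -0.003] [ 0.416 -0.171  0.033] [100.  40. 112.]
scene box 0.83 [321.0, 70.9, 496.3, 254.8] [0.565 0.201 0.105] [ 0.139  0.017 -0.002] [0.675 0.417 0.222] [89. 86. 78.]
scene mark 0.6 [355.0, 160.9, 401.8, 192.3] [0.484 0.136 0.001] [ 0.432  0.087 -0.003] [0.531 0.187 0.005] [129. 120. 107.]
scene cover 0.57 [389.0, 69.9, 495.1, 215.8] [0.566 0.21  0.146] [ 0.4    0.182 -0.004] [0.671 0.449 0.222] [74. 73. 66.]
scene tub 0.95 [390.5, 195.8, 426.1, 225.4] [0.622 0.13  0.04 ] [ 0.573  0.094 -0.001] [0.666 0.189 0.051] [179. 176. 171.]
scene brush 0.73 [359.8, 256.6, 485.3, 326.7] [0.782 0.114 0.034] [ 0.725 -0.043 -0.004] [0.802 0.206 0.042] [163. 120.  69.]
```

View pics/top0.png

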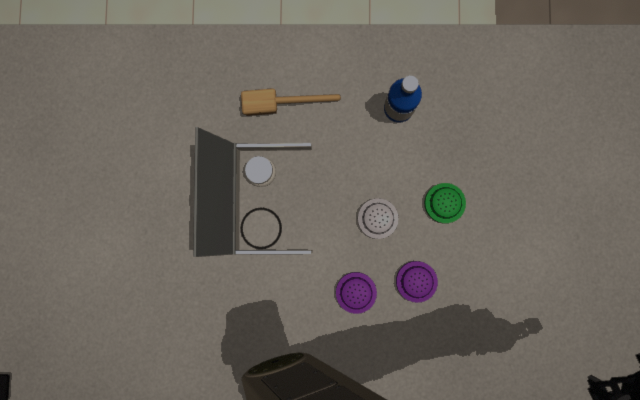

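View pics/scene0.png

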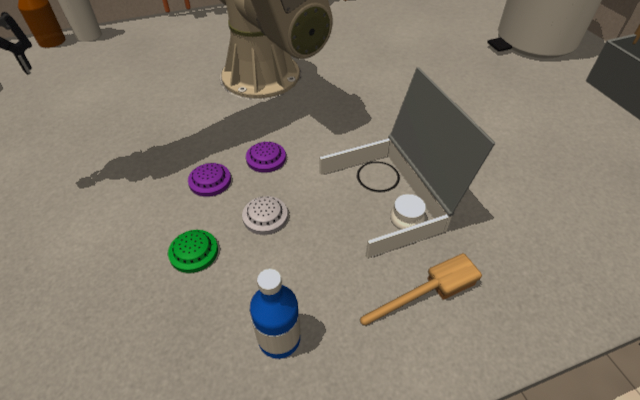

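```bash
python3 - <<'E'
from h import *
w=np.load('top0.npy').reshape(-1,3);s=np.load('scene0.npy').reshape(-1,3)
for nm,a in (('top',w),('scene',s)):
    # wall tops
    for lab,(x0,x1) in (('near',(.40,.47)),('far',(.64,.71))):
        m=(abs(a[:,2]-.05)<.006)&(a[:,0]>x0)&(a[:,0]<x1)&(a[:,1]>0)&(a[:,1]<.17)
        q=a[m]
        if len(q)>10:
            p=np.polyfit(q[:,1],q[:,0],1);print(nm,lab,len(q),p, q[:,1].min(),q[:,1].max(),q[:,2].mean())
    m=(a[:,2]>.075)&(a[:,2]<.23)&(a[:,1]>.16)&(a[:,1]<.28)&(a[:,0]>.4)&(a[:,0]<.69)
    q=a[m];c=q.mean(0);n=np.linalg.svd(q-c,full_matrices=False)[2][2];print('cover',c,n,q.min(0),q.max(0))
    # strainer circle rim: points with z .004..034
    m=(a[:,2]>.006)&(a[:,2]<.036)&(np.hypot(a[:,0]-.506,a[:,1]+.13)<.06)
    q=a[m];print('str',q.min(0),q.max(0),(q.min(0)+q.max(0))/2)
    m=(a[:,2]>.03)&(a[:,2]<.055)&(np.hypot(a[:,0]-.61,a[:,1]-.136)<.05)
    q=a[m];print('tub',q.min(0),q.max(0),(q.min(0)+q.max(0))/2)
E
```

```text
top near 231 [-0.02344099  0.43147897] 0.01755161694773428 0.1693360856818977 0.05076786562356744
top far 258 [-0.02734974  0.66879538] 0.02307782468442108 0.16998948856087784 0.050185144825972985
cover [0.5441585  0.21238563 0.15879482] [ 0.01787009 -0.97343007  0.22828614] [0.42288967 0.18992134 0.0750105 ] [0.66893652 0.23418281 0.22773111]
str [ 0.45361749 -0.18398355  0.00612568] [ 0.55580666 -0.07711202  0.03592972] [ 0.50471208 -0.13054779  0.0210277 ]
tub [0.5815046  0.10836088 0.03063089] [0.64277754 0.16942125 0.04912143] [0.61214107 0.13889107 0.03987616]
scene near 270 [-0.02180901  0.43387116] 0.017906246585734253 0.1692909048132744 0.04812670069595404
scene far 363 [-0.0195562   0.67111933] 0.02183248202160365 0.16965058995506327 0.04845040667402385
cover [0.56022168 0.2117572  0.15408948] [-0.01922346  0.97453103 -0.22342723] [0.42252206 0.18976985 0.07503433] [0.67084907 0.23295038 0.22246983]
str [ 0.46203241 -0.17623315  0.00604563] [ 0.55546197 -0.08496515  0.03355189] [ 0.50874719 -0.13059915  0.01979876]
tub [0.58455373 0.10713865 0.03014411] [0.64427859 0.16837119 0.04476949] [0.61441616 0.13775492 0.0374568 ]
```

The top view shows the chrome strainer at about (378,218), the mark ring at (261,228) in the near corner and the tub at (259,170). The cover leans back around column 215, and the purple and green look-alikes are to the right. The scene view agrees.

Plan: push with two spread fingers from behind, moving along box +x.

{"fn": "arm_command", "kwargs": {"series": [[[50,31.4,-15.1,8,0,0,0],[50,31.4,-15.1,8,0,0,0],[50,31.4,-15.1,8,0,0,0],[50,31.4,-15.1,8,0,0,0],[50,31.4,-15.1,8,0,0,0],[50,31.4,-15.1,8,0,0,0],[50,31.4,-15.1,8,0,0,0],[50,31.4,-15.1,8,0,0,0],[50,31.4,-15.1,8,0,0,0],[50,31.4,-15.1,8,0,0,0],[50,31.4,-15.1,8,0,0,0],[50,31.4,-15.1,8,0,0,0]]]}}

```text
time_s: 1.8
position: [0.5077, -0.199, 0.3086]
tool_rot: [[0.909, 0.418, 0.001], [0.418, -0.909, -0.0], [0.0, 0.001, -1.0]]
wrist_force: [-0.4, -0.1, -0.5]
grip_width: 0.0497
grasp_force: 0.0
```

{"fn": "arm_command", "kwargs": {"series": [[[50,0,0,0,0,0,-0.097],[50,0,0,0,0,0,-0.097],[50,0,0,0,0,0,-0.097],[50,0,0,0,0,0,-0.097],[50,0,0,0,0,0,-0.097],[50,0,0,0,0,0,-0.097],[50,0,0,0,0,0,-0.097],[50,0,0,0,0,0,-0.097],[50,0,0,0,0,0,-0.097],[50,0,0,0,0,0,-0.097],[50,0,0,0,0,0,-0.097],[50,0,0,0,0,0,-0.095]]]}}

```text
time_s: 2.8
position: [0.5069, -0.2005, 0.3088]
tool_rot: [[-0.027, 1.0, 0.0], [1.0, 0.027, -0.0], [-0.0, 0.0, -1.0]]
wrist_force: [1.2, 0.5, -0.8]
grip_width: 0.05
grasp_force: 0.0
```

```bash
cat >> h.py <<'E'
def to(p):
    s=ctrl.get_state();R=np.array(s['tool_rot']);c=np.array(s['position'])
    print('t',s['time_s'],'pos',c.round(4),'x',R[:,0].round(4),'z',R[:,2].round(4),'w',round(s['grip_width'],4),'F',np.round(s['wrist_force'],1))
    if p is not None: print('shift mm',(1000*R.T@(np.array(p)-c)).round(1))
def fit(wp,z0):  # ring/rim extents on plane
    (c,ax,_)=cv2.fitEllipse((wp[:,:2]*1000).astype(np.float32)); return np.round(c,1),np.round(ax,1)
def plane(uv,K,T,z):
    r=np.c_[(uv-K[[0,1],[2,2]])/K[[0,1],[0,1]],np.ones(len(uv))]@T[:3,:3].T
    return T[:3,3]+r*((z-T[2,3])/r[:,2])[:,None]
def contour(m):
    c=max(cv2.findContours(m.astype(np.uint8),0,1)[0],key=cv2.contourArea)[:,0,:].astype(float); return c
E
python3 - <<'E'
from h import *
to([.507,-.205,.175])
for n in ['top','scene']:
    P=ctrl.camera_params(n);K=np.array(P['camera_matrix']);T=np.array(P['pose']);im=cv2.imread(f'pics/{n}0.png').astype(int);w=np.load(n+'0.npy')
    g=im.sum(2)
    near=np.hypot(w[...,0]-.483,w[...,1]-.137)<.058
    near&=(w[...,2]<.012)
    m=near&(g<150)
    q=plane(np.argwhere(m)[:,::-1].astype(float),K,T,0);print(n,'mark',m.sum(),fit(q,0),q.min(0)[:2],q.max(0)[:2])
    m=(np.hypot(w[...,0]-.507,w[...,1]+.1305)<.06)&(w[...,2]>.007)
    q=w[m];print(n,'rim',fit(plane(contour(m),K,T,.008),0))
E
```

```text
t 2.8 pos [ 0.5069 -0.2005  0.3088] x [-2.680e-02  9.996e-01 -2.000e-04] z [ 2.e-04 -1.e-04 -1.e+00] w 0.05 F [ 1.2  0.5 -0.8]
shift mm [ -4.5  -0.  133.8]
top mark 215 (array([482.2, 136.7]), array([89.9, 90.5])) [0.43600251 0.08978837] [0.528084   0.18240758]
top rim (array([ 507.2, -130.7]), array([89.9, 90.4]))
scene mark 104 (array([481.4, 138.1]), array([90. , 90.7])) [0.43469863 0.0918626 ] [0.52724977 0.18351047]
scene rim (array([ 506.1, -130. ]), array([91.2, 94.3]))
```

{"fn": "arm_command", "kwargs": {"series": [[[50,-0.4,0,14,0,0,0],[50,-0.4,0,14,0,0,0],[50,-0.4,0,14,0,0,0],[50,-0.4,0,14,0,0,0],[50,-0.4,0,14,0,0,0],[50,-0.4,0,14,0,0,0],[50,-0.4,0,14,0,0,0],[50,-0.4,0,12,0,0,0],[50,-0.4,0,10,0,0,0],[50,-0.4,0,8,0,0,0],[50,-0.4,0,6,0,0,0],[50,0,0,0,0,0,0]]]}}

```text
time_s: 3.8
position: [0.5065, -0.2048, 0.1736]
tool_rot: [[-0.022, 1.0, -0.001], [1.0, 0.022, 0.001], [0.001, -0.001, -1.0]]
wrist_force: [-0.6, -0.1, -0.1]
grip_width: 0.0503
grasp_force: 0.0
```

{"fn": "arm_command", "kwargs": {"series": [[[50,6,0,0,0,0,0],[50,6,0,0,0,0,0],[50,6,0,0,0,0,0],[50,6,0,0,0,0,0],[50,8,-0.7,0,0,0,0],[50,10,-0.8,0,0,0,0],[50,11,-0.8,0,0,0,0],[50,11,-0.8,0,0,0,0],[50,11,-0.8,0,0,0,0],[50,11,-0.8,0,0,0,0],[50,11,-0.8,0,0,0,0],[50,8,-0.8,0,0,0,0]]]}}

```text
time_s: 4.8
position: [0.4981, -0.0987, 0.1748]
tool_rot: [[-0.023, 1.0, 0.0], [1.0, 0.023, -0.0], [-0.0, 0.0, -1.0]]
wrist_force: [0.6, -2.8, 2.5]
grip_width: 0.0497
grasp_force: 1.5
```

```bash
cat >> h.py <<'E'
def strainer(p,save=None,rad=.06):
    for n in ['top','scene']:
        im,d,w,K,T=shot(n,save and n+save)
        b=[r for r in ctrl.cut_out(n,'strainer') if abs(np.nanmedian(w[r['mask']],0)[:2]-p).max()<.06]
        if b:
            m=b[0]['mask'];q=plane(contour(m),K,T,.008);print(n,round(b[0]['p'],2),b[0]['rect'],'ell',fit(q,0),'bb',q.min(0)[:2].round(4),q.max(0)[:2].round(4))
        else: print(n,'none')
E
python3 - <<'E'
from h import *
to([.482,.0874,.175])
strainer(np.array([.501,-.06]),'1.png')
E
```

```text
t 4.8 pos [ 0.4981 -0.0987  0.1748] x [-2.270e-02  9.997e-01 -1.000e-04] z [ 0.e+00 -1.e-04 -1.e+00] w 0.0497 F [ 0.6 -2.8  2.5]
shift mm [186.4 -11.9  -0.2]
top 0.94 [325.7, 200.9, 346.3, 243.0] ell (array([500.7, -29.6]), array([40.7, 90.1])) bb [ 0.4565 -0.0543] [ 0.541  -0.0067]
scene 0.56 [291.3, 183.8, 322.4, 218.5] ell (array([500.2, -42.6]), array([ 72.2, 103.3])) bb [ 0.4501 -0.0858] [ 0.5466 -0.0028]
```

{"fn": "arm_command", "kwargs": {"series": [[[50,8,-0.8,0,0,0,0],[50,11,-0.8,0,0,0,0],[50,12,-0.8,0,0,0,0],[50,12,-0.8,0,0,0,0],[50,12,-0.8,0,0,0,0],[50,12,-0.8,0,0,0,0],[50,12,-0.8,0,0,0,0],[50,12,-0.8,0,0,0,0],[50,12,-0.8,0,0,0,0],[50,12,-0.8,0,0,0,0],[50,8,-0.8,0,0,0,0],[50,5,-0.6,0,0,0,0]]]}}

```text
time_s: 6.0
position: [0.4872, 0.0285, 0.1755]
tool_rot: [[-0.023, 1.0, 0.003], [1.0, 0.023, -0.001], [-0.001, 0.003, -1.0]]
wrist_force: [3.8, -3.9, 4.0]
grip_width: 0.0502
grasp_force: 3.3
```

{"fn": "arm_command", "kwargs": {"series": [[[50,5,-0.6,0,0,0,0],[50,5,-0.6,0,0,0,0],[50,5,-0.6,0,0,0,0],[50,5,-0.4,0,0,0,0],[50,5,-0.3,0,0,0,0],[50,4,0,0,0,0,0],[50,4,0,0,0,0,0],[50,3,0,0,0,0,0],[50,3,0,0,0,0,0],[50,2,0,0,0,0,0],[50,1,0,0,0,0,0],[50,0,0,0,0,0,0]]]}}

```text
time_s: 7.0
position: [0.4848, 0.0692, 0.1763]
tool_rot: [[-0.021, 1.0, 0.006], [1.0, 0.021, -0.002], [-0.002, 0.006, -1.0]]
wrist_force: [3.6, -4.9, 7.3]
grip_width: 0.0499
grasp_force: 4.9
```

```bash
python3 - <<'E'
from h import *
to([.482,.0874,.175])
strainer(np.array([.485,.12]),'2.png')
a=cv2.imread('pics/top2.png')[110:270,180:400];b=cv2.imread('pics/scene2.png')[60:270,300:520]
cv2.imwrite('pics/c2.png',np.hstack([cv2.resize(a,(440,320)),cv2.resize(b,(335,320))]))
E
```

```text
t 7.0 pos [0.4848 0.0692 0.1763] x [-0.0214  0.9998 -0.0021] z [ 0.0057 -0.002  -1.    ] w 0.0499 F [ 3.6 -4.9  7.3]
shift mm [18.3 -2.4  1.2]
top none
scene 0.76 [350.6, 161.7, 389.9, 190.4] ell (array([491.5, 125.9]), array([ 65., 102.])) bb [0.4367 0.0802] [0.5347 0.1641]
```

View pics/c2.png

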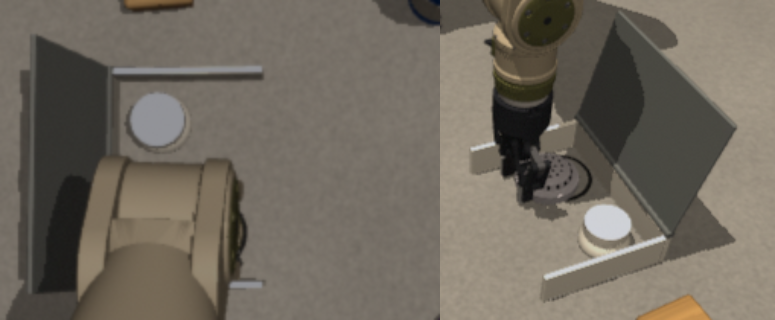

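The crop shows the strainer about 15–20 mm short of the ring and in line with it. Force has built up to about 9 N, which is more than sliding friction explains, so I'm checking with the wrist camera.

```bash
python3 - <<'E'
from h import *
im,d,w,K,T=shot('wrist','w2.png')
b=cv2.imread('pics/scene2.png')[100:240,310:440]
cv2.imwrite('pics/c3.png',np.hstack([cv2.imread('pics/w2.png')[:, 120:520],cv2.resize(b,(371,400),interpolation=2)]))
m=np.isfinite(w[...,0])&(w[...,2]<.056)
# end wall and near wall, strainer points
q=w[m&(abs(w[...,2]-.05)<.004)];print(len(q),q.min(0),q.max(0))
q=w[m&(w[...,2]>.006)&(w[...,2]<.04)&(w[...,0]>.437)&(w[...,0]<.56)&(w[...,1]<.18)];print(len(q),q.min(0),q.max(0))
E
```

```text
12173 [0.42633077 0.03666316 0.04600097] [0.54163494 0.15843515 0.05399972]
51610 [0.43700961 0.02591273 0.00603715] [0.53113957 0.16192496 0.03999318]
```

View pics/c3.png

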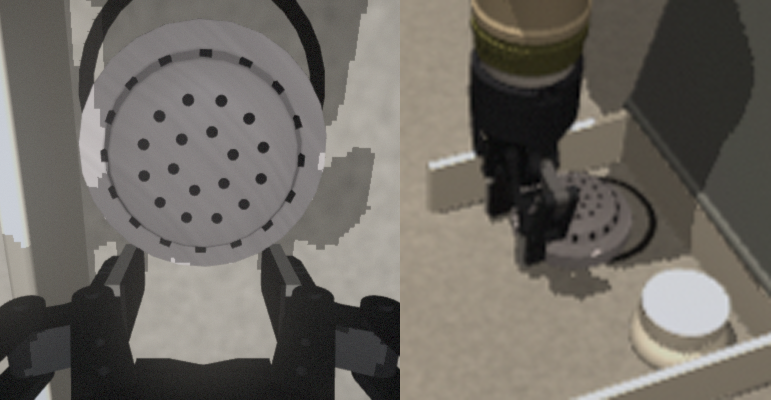

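Wrist view: the strainer (centre col 203) is aligned sideways with the ring (80–325). The left knuckle overlaps the near wall's top (cols 0–75), which explains the force. I'll back off, narrow the fingers and continue.

{"fn": "arm_command", "kwargs": {"series": [[[50,-5,0,0,0,0,0],[50,-5,0.5,0,0,0,0],[22,0,0.5,0,0,0,0],[22,0,0,0,0,0,0],[22,0,0,0,0,0,0],[22,0,0,0,0,0,0],[22,0,0,0,0,0,0]]]}}

```text
time_s: 7.83
position: [0.4834, 0.0599, 0.1743]
tool_rot: [[-0.022, 1.0, -0.001], [1.0, 0.022, 0.0], [0.0, -0.001, -1.0]]
wrist_force: [0.8, -0.1, 0.6]
grip_width: 0.0222
grasp_force: 0.0
```

```bash
cat >> h.py <<'E'
def wr(save):
    im,d,w,K,T=shot('wrist',save)
    for r in ctrl.cut_out('wrist','strainer')[:1]:
        q=plane(contour(r['mask']),K,T,.013);print('wrist',r['p'],r['rect'],fit(q,0),q.min(0)[:2].round(4),q.max(0)[:2].round(4))
    return im,d,w,K,T
E
python3 - <<'E'
from h import *
to([.482,.0825,.175]); im,d,w,K,T=wr('w3.png')
g=im.astype(int).sum(2); m=(g<130)&(w[...,2]<.006)&(w[...,1]>.08)
q=plane(np.argwhere(m)[:,::-1].astype(float),K,T,0);r=np.hypot(q[:,0]-.4835,q[:,1]-.137);q=q[(r>.04)&(r<.052)];print(len(q),fit(q,0),q.min(0),q.max(0))
E
```

```text
t 7.8333 pos [0.4834 0.0599 0.1743] x [-2.210e-02  9.998e-01  3.000e-04] z [-1.2e-03  3.0e-04 -1.0e+00] w 0.0222 F [ 0.8 -0.1  0.6]
shift mm [22.7 -0.9 -0.7]
wrist 0.96 [205.5, 0.0, 456.7, 250.1] (array([485.4, 115.5]), array([89.9, 91.8])) [0.4395 0.0704] [0.5313 0.1587]
1173 (array([484.8, 135. ]), array([91.4, 92.7])) [ 4.38892203e-01  1.36063589e-01 -2.77555756e-17] [5.32727691e-01 1.62386738e-01 2.77555756e-17]
```

{"fn": "arm_command", "kwargs": {"series": [[[22,3,0,0,0,0,0],[22,3,0,0,0,0,0],[22,3,0,0,0,0,0],[22,3,0,0,0,0,0],[22,3,0,0,0,0,0],[22,2,0,0,0,0,0],[22,1,0,0,0,0,0],[22,0,0,0,0,0,0],[22,0,0,0,0,0,0]]]}}

```text
time_s: 8.68
position: [0.4835, 0.0778, 0.1747]
tool_rot: [[-0.022, 1.0, 0.0], [1.0, 0.022, 0.0], [0.0, 0.0, -1.0]]
wrist_force: [-0.4, -0.3, 0.1]
grip_width: 0.0222
grasp_force: 0.0
```

```bash
python3 - <<'E'
from h import *
to([.482,.0825,.175]); im,d,w,K,T=wr('w4.png')
g=im.astype(int).sum(2); m=(g<130)&(w[...,2]<.006)&(w[...,1]>.08)
cv2.imwrite('pics/c4.png',np.hstack([cv2.imread('pics/w4.png')[:,120:520],cv2.resize(shot('scene','s4.png')[0][100:240,310:440,::-1],(371,400),interpolation=2)]))
strainer(np.array([.485,.137]))
E
```

```text
t 8.6833 pos [0.4835 0.0778 0.1747] x [-2.230e-02  9.998e-01  3.000e-04] z [ 1.e-04  3.e-04 -1.e+00] w 0.0222 F [-0.4 -0.3  0.1]
shift mm [ 4.7 -1.4 -0.3]
wrist 0.72 [197.9, 0.0, 450.2, 253.3] (array([483.1, 131.7]), array([91.1, 91.7])) [0.4372 0.0861] [0.5289 0.1766]
top none
scene 0.82 [362.0, 160.9, 398.4, 190.3] ell (array([487.2, 137.6]), array([ 72.2, 105.6])) bb [0.4324 0.0874] [0.5328 0.179 ]
```

View pics/c4.png

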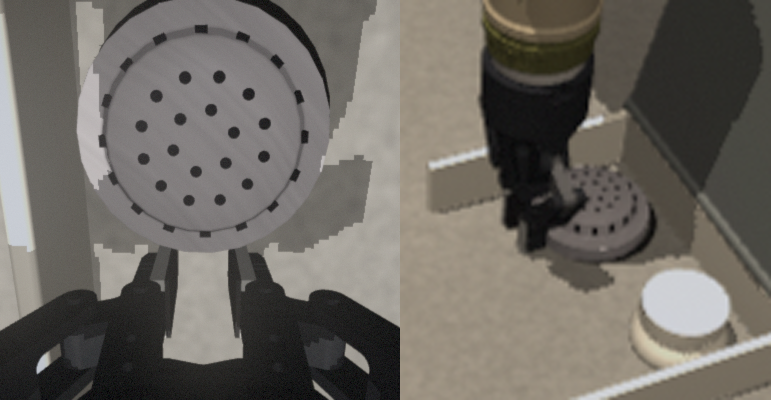

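{"fn": "arm_command", "kwargs": {"series": [[[22,-4,0,0,0,0,0],[36,0,1.5,0,0,0,0],[36,0,1.5,0,0,0,0],[36,0,0,0,0,0,0],[36,0,0,0,0,0,0],[36,2,0,0,0,0,0],[36,2,0,0,0,0,0],[36,2,0,0,0,0,0],[36,2,0,0,0,0,0],[36,2,0,0,0,0,0],[36,1,0,0,0,0,0],[36,0,0,0,0,0,0]]]}}

```text
time_s: 10.03
position: [0.4862, 0.085, 0.1746]
tool_rot: [[-0.022, 1.0, -0.0], [1.0, 0.022, -0.0], [-0.0, -0.0, -1.0]]
wrist_force: [0.2, -0.7, 0.4]
grip_width: 0.0359
grasp_force: 0.3
```

```bash
python3 - <<'E'
from h import *
to([.482,.0825,.175]); im,d,w,K,T=wr('w5.png')
strainer(np.array([.485,.137]))
E
```

```text
t 10.0333 pos [0.4862 0.085  0.1746] x [-0.0224  0.9997 -0.    ] z [-2.e-04 -0.e+00 -1.e+00] w 0.0359 F [ 0.2 -0.7  0.4]
shift mm [-2.4 -4.3 -0.4]
top none
scene 0.88 [362.9, 158.3, 401.2, 190.2] ell (array([488.9, 144.9]), array([ 69.6, 104.3])) bb [0.434  0.0951] [0.5321 0.1853]
```

{"fn": "arm_command", "kwargs": {"series": [[[36,-5,0,0,0,0,0],[36,-10,0,0,0,0,0],[20,-20,0,-20,0,0,0],[0,-20,0,-35,0,0,0],[0,-20,0,-35,0,0,0],[0,-30,0,-25,0,0,0],[0,-30,0,-20,0,0,0],[0,-30,0,0,0,0,0],[0,-30,0,0,0,0,0],[0,-30,0,0,0,0,0],[0,-20,0,0,0,0,0],[0,0,0,0,0,0,0]]]}}

```text
time_s: 11.33
position: [0.4917, -0.1646, 0.3099]
tool_rot: [[-0.017, 1.0, 0.001], [1.0, 0.017, -0.002], [-0.002, 0.001, -1.0]]
wrist_force: [0.2, 0.2, -0.1]
grip_width: -0.0001
grasp_force: 0.0
```

```bash
python3 - <<'E'
from h import *
to(None)
strainer(np.array([.485,.137]),'6.png')
for n in ['top','scene']:
    w=shot(n)[2];im=cv2.imread(f'pics/{n}6.png')
    P=ctrl.camera_params(n);K=np.array(P['camera_matrix']);T=np.array(P['pose'])
    m=(np.hypot(w[...,0]-.483,w[...,1]-.138)<.05)&(w[...,2]>.007)&(w[...,2]<.036)
    print(n,'rim',fit(plane(contour(m),K,T,.008),0))
a=w.reshape(-1,3);m=(a[:,2]>.075)&(a[:,2]<.23)&(a[:,1]>.16)&(a[:,1]<.28)&(a[:,0]>.4)&(a[:,0]<.69)
print(a[m].min(0),a[m].max(0))
a=cv2.imread('pics/top6.png')[110:270,180:400];b=cv2.imread('pics/scene6.png')[60:270,300:520]
cv2.imwrite('pics/c6.png',np.hstack([cv2.resize(a,(440,320)),cv2.resize(b,(335,320))]))
E
```

```text
t 11.3333 pos [ 0.4917 -0.1646  0.3099] x [-0.017   0.9999 -0.0022] z [ 0.0013 -0.0021 -1.    ] w -0.0001 F [ 0.2  0.2 -0.1]
top 0.72 [241.2, 207.4, 282.5, 248.6] ell (array([482.3, 137.2]), array([89.1, 92.9])) bb [0.4362 0.091 ] [0.5275 0.1833]
scene 0.74 [359.6, 159.8, 401.0, 191.5] ell (array([482.9, 136.5]), array([ 93.6, 102.3])) bb [0.4323 0.0874] [0.5343 0.1853]
top rim (array([481.7, 137.5]), array([90.2, 91.1]))
scene rim (array([474.7, 143.6]), array([ 95.2, 113.1]))
[0.42264971 0.18934951 0.07501793] [0.67111355 0.23269989 0.2231525 ]
```

View pics/c6.png

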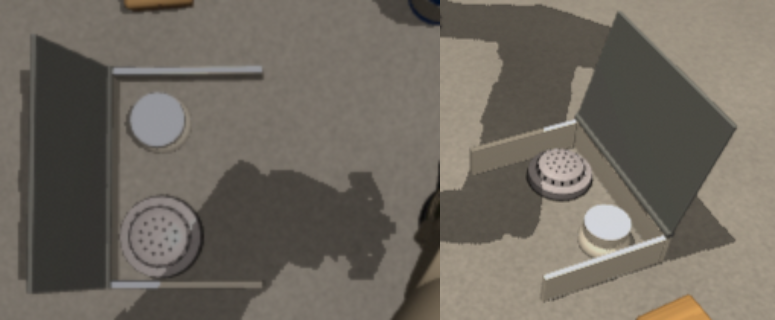

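The crop shows the strainer sitting on the ring at (482,137) mm, within 1 mm of the mark, and the tub unmoved. Next I go over and behind the cover.

{"fn": "arm_command", "kwargs": {"series": [[[0,15,0,-35,0,0,0],[0,15,0,-35,0,0,0],[0,20,0,-30,0,0,0],[0,20,0,-20,0,0,0],[0,30,8,-10,0,0,0],[0,38,9,0,0,0,0],[0,38,9,0,0,0,0],[0,38,9,0,0,0,0],[0,38,9,0,0,0,0],[0,38,9,0,0,0,0],[0,38,9,0,0,0,0],[0,30,4,0,0,0,0]]]}}

```text
time_s: 12.63
position: [0.5495, 0.203, 0.4395]
tool_rot: [[-0.025, 1.0, 0.0], [1.0, 0.025, 0.001], [0.001, 0.0, -1.0]]
wrist_force: [0.7, -0.1, 0.1]
grip_width: -0.0002
grasp_force: 0.0
```

```bash
python3 -c "
from h import *
to([.548,.29,.44])"
```

```text
t 12.6333 pos [0.5495 0.203  0.4395] x [-2.530e-02  9.997e-01  5.000e-04] z [ 4.e-04  5.e-04 -1.e+00] w -0.0002 F [ 0.7 -0.1  0.1]
shift mm [87.   0.7 -0.4]
```

{"fn": "arm_command", "kwargs": {"series": [[[0,29,0,0,0,0,0],[0,29,0,0,0,0,0],[0,29,0,0,0,0,0],[0,0,0,20,0,0,0],[0,0,0,20,0,0,0],[0,0,0,20,0,0,0],[0,0,0,16,0,0,0],[0,-15,0,0,0,0,0],[0,-15,0,0,0,0,0],[0,-8,0,0,0,0,0],[0,-7,0,0,0,0,0],[0,-7,0,0,0,0,0]]]}}

```text
time_s: 13.63
position: [0.5494, 0.2333, 0.3654]
tool_rot: [[-0.021, 1.0, 0.003], [1.0, 0.021, 0.002], [0.002, 0.003, -1.0]]
wrist_force: [0.1, 2.0, 1.9]
grip_width: -0.0001
grasp_force: 1.0
```

```bash
cat >> h.py <<'E'
def cov():
    w=shot('scene')[2].reshape(-1,3)
    m=(w[:,2]>.075)&(w[:,1]>0)&(w[:,1]<.3)&(((w[:,0]>.6)&(w[:,0]<.66))|((w[:,0]>.44)&(w[:,0]<.47)))&(w[:,2]<.23)
    q=w[m]
    if len(q)>20:
        a=np.degrees(np.arctan2(q[:,2]-.055,.192-q[:,1]));print('cover deg',len(q),np.median(a).round(1),'top z',q[:,2].max().round(3))
E
python3 -c "
from h import *
to([.548,.1817,.366]);cov()"
```

```text
t 13.6333 pos [0.5494 0.2333 0.3654] x [-0.0214  0.9998  0.0016] z [ 0.0027  0.0016 -1.    ] w -0.0001 F [0.1 2.  1.9]
shift mm [-51.6  -2.5  -0.7]
cover deg 2596 97.8 top z 0.225
```

{"fn": "arm_command", "kwargs": {"series": [[[0,-7,0,0,0,0,0],[0,-7,0,0,0,0,0],[0,-7,0,0,0,0,0],[0,-7,0,0,0,0,0],[0,-7,0,0,0,0,0],[0,-7,0,0,0,0,0],[0,-7,0,0,0,0,0],[0,-7,0,1,0,0,0],[0,-7,0,1,0,0,0],[0,-7,0,2,0,0,0],[0,-7,0,3,0,0,0],[0,-7,0,3,0,0,0]]]}}

```text
time_s: 14.68
position: [0.5509, 0.1493, 0.3536]
tool_rot: [[-0.022, 1.0, 0.0], [1.0, 0.022, -0.0], [-0.0, 0.0, -1.0]]
wrist_force: [-0.5, 0.4, 0.7]
grip_width: -0.0001
grasp_force: 0.8
```

```bash
python3 -c "
from h import *
to([.548,.1153,.337]);cov()"
```

```text
t 14.6833 pos [0.5509 0.1493 0.3536] x [-2.190e-02  9.998e-01 -5.000e-04] z [ 2.e-04 -5.e-04 -1.e+00] w -0.0001 F [-0.5  0.4  0.7]
shift mm [-34.   -3.7  16.6]
cover deg 723 64.5 top z 0.212
```

{"fn": "arm_command", "kwargs": {"series": [[[0,-6.5,0,2,0,0,0],[0,-6,0,2.5,0,0,0],[0,-6,0,2.5,0,0,0],[0,-5.5,0,3,0,0,0],[0,-5,0,3,0,0,0],[0,-5,0,3.6,0,0,0],[0,-5,0,4,0,0,0],[0,-4.5,0,4,0,0,0],[0,-4.5,0,4,0,0,0],[0,-4,0,4.5,0,0,0],[0,-4,0,4.7,0,0,0],[0,-3,0,4.8,0,0,0]]]}}

```text
time_s: 15.73
position: [0.5523, 0.0906, 0.3107]
tool_rot: [[-0.022, 1.0, 0.0], [1.0, 0.022, -0.001], [-0.001, 0.0, -1.0]]
wrist_force: [0.1, 0.5, 1.5]
grip_width: 0.0
grasp_force: 0.6
```

{"fn": "arm_command", "kwargs": {"series": [[[0,-3,0,5,0,0,0],[0,-3,0,5,0,0,0],[0,-3,0,5,0,0,0],[0,-3,0,5.5,0,0,0],[0,-3,0,5.5,0,0,0],[0,-2.5,0,6,0,0,0],[0,-2,0,4,0,0,0],[0,-1,0,4,0,0,0],[0,-1,0,4,0,0,0],[0,-1,0,3,0,0,0],[0,-1,0,3,0,0,0],[0,0,0,0,0,0,0]]]}}

```text
time_s: 16.73
position: [0.5525, 0.0676, 0.2604]
tool_rot: [[-0.022, 1.0, -0.001], [1.0, 0.022, -0.0], [-0.0, -0.001, -1.0]]
wrist_force: [0.1, 0.2, -0.6]
grip_width: -0.0002
grasp_force: 0.0
```

```bash
python3 -c "
from h import *
to([.548,.063,.231]);cov()"
```

```text
t 16.7333 pos [0.5525 0.0676 0.2604] x [-0.0219  0.9998 -0.    ] z [-8.e-04 -1.e-04 -1.e+00] w -0.0002 F [ 0.1  0.2 -0.6]
shift mm [-4.5 -4.6 29.4]
cover deg 1482 13.4 top z 0.187
```

{"fn": "arm_command", "kwargs": {"series": [[[0,-1,0,3.5,0,0,0],[0,-1,0,3.5,0,0,0],[0,-1,0,3.5,0,0,0],[0,-0.5,0,3,0,0,0],[0,0,0,3,0,0,0],[0,0,0,3,0,0,0],[0,0,0,2,0,0,0],[0,0,0,2,0,0,0],[0,0,0,1.5,0,0,0],[0,0,0,1.5,0,0,0],[0,0,0,1,0,0,0],[0,0,0,0,0,0,0]]]}}

```text
time_s: 17.78
position: [0.5527, 0.0642, 0.2333]
tool_rot: [[-0.022, 1.0, -0.0], [1.0, 0.022, 0.0], [0.0, -0.0, -1.0]]
wrist_force: [-0.7, -0.2, -0.6]
grip_width: 0.0
grasp_force: 0.0
```

{"fn": "arm_command", "kwargs": {"series": [[[0,0,0,0.7,0,0,0],[0,0,0,0.7,0,0,0],[0,0,0,0.6,0,0,0],[0,0,0,0,0,0,0],[0,0,0,0,0,0,0]]]}}

```text
time_s: 18.2
position: [0.5528, 0.0642, 0.2315]
tool_rot: [[-0.022, 1.0, -0.0], [1.0, 0.022, 0.0], [0.0, -0.0, -1.0]]
wrist_force: [-0.2, 0.5, 0.7]
grip_width: 0.0001
grasp_force: 0.0
```

{"fn": "arm_command", "kwargs": {"series": [[[0,0,0,0.5,0,0,0],[0,0,0,0.5,0,0,0],[0,0,0,0.5,0,0,0],[0,0,0,0,0,0,0],[0,0,0,0,0,0,0]]]}}

```text
time_s: 18.62
position: [0.5527, 0.0642, 0.2314]
tool_rot: [[-0.022, 1.0, 0.001], [1.0, 0.022, -0.0], [-0.0, 0.001, -1.0]]
wrist_force: [-3.2, -0.5, 9.9]
grip_width: -0.0004
grasp_force: 4.8
```

```bash
cat >> h.py <<'E'
def lid():
    for n in ['scene','top']:
        w=shot(n)[2].reshape(-1,3)
        m=(w[:,2]>.045)&(w[:,2]<.09)&(w[:,1]>.03)&(w[:,1]<.185)&(w[:,0]>.44)&(w[:,0]<.67)&(abs(w[:,0]-.553)>.05)
        q=w[m];A=np.c_[q[:,:2]-[.55,.192],np.ones(len(q))];print(n,len(q),np.linalg.lstsq(A,q[:,2],rcond=None)[0].round(4))
E
python3 -c "
from h import *
to(None);lid()"
```

```text
t 18.6167 pos [0.5527 0.0642 0.2314] x [-2.210e-02  9.998e-01 -1.000e-04] z [ 8.e-04 -1.e-04 -1.e+00] w -0.0004 F [-3.2 -0.5  9.9]
scene 3089 [-0.0025 -0.0012  0.0573]
top 542 [-0.0024 -0.0088  0.0577]
```

The cover is against its stop: 10 N with no further descent, and the plane measures level. Retracting and checking.

{"fn": "arm_command", "kwargs": {"series": [[[0,0,0,-3,0,0,0],[0,0,0,-10,0,0,0],[0,0,0,-30,0,0,0],[0,0,0,-35,0,0,0],[0,-30,0,-30,0,0,0],[0,-38,0,0,0,0,0],[0,-38,0,0,0,0,0],[0,-38,0,0,0,0,0],[0,-38,0,0,0,0,0],[0,-38,0,0,0,0,0],[0,-20,0,0,0,0,0],[0,0,0,0,0,0,0]]]}}

```text
time_s: 19.72
position: [0.5582, -0.1796, 0.3379]
tool_rot: [[-0.017, 1.0, 0.001], [1.0, 0.017, -0.002], [-0.002, 0.001, -1.0]]
wrist_force: [-1.1, -0.6, -1.1]
grip_width: -0.0002
grasp_force: 0.0
```

```bash
python3 - <<'E'
from h import *
to(None);lid()
a=shot('top','t7.png')[0];b=shot('scene','s7.png')[0]
cv2.imwrite('pics/c7.png',np.hstack([a[60:300,150:480],b[60:300,200:560]])[:,:,::-1])
E
```

```text
t 19.7167 pos [ 0.5582 -0.1796  0.3379] x [-0.0166  0.9999 -0.0019] z [ 0.0011 -0.0019 -1.    ] w -0.0002 F [-1.1 -0.6 -1.1]
scene 3773 [-0.0017 -0.0021  0.0573]
top 4148 [-0.001  -0.0019  0.0589]
```

View pics/c7.png

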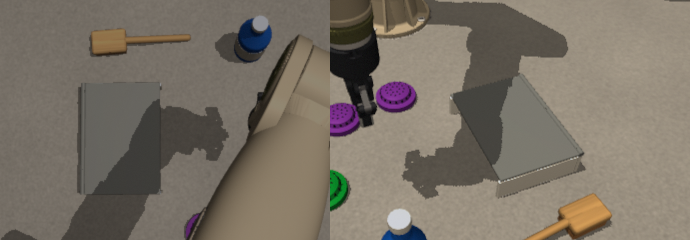

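The picture shows the cover lying flat on the box (crop cols 80–160), with the brush and bottle where they were and the arm clear. Handing in.

```bash
python3 -c "
from workcell import ctrl
print(ctrl.close_job())"
```

```text
the job is handed in; nothing more can be done
None
```

The strainer was slid to within about 1 mm of the mark's centre, the cover is fully shut, the tub, bottle and brush were not moved, and the job was handed in at about 20 s; on the way in a gripper knuckle probably rubbed the near wall, about 9 N at the wrist.

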